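# Push a bearing board round the tin, carton and block into its sprung bench dock

## Task

Slide the pocketed bearing board along the bench to its dock, round the wax tin, the screw carton, the wood block and the wooden bicycle frame with its fork, touching none of them with board or robot; do not lift it or spill the bearing and lock ring from their pockets. Push it into the dock, striker bar first, until the sprung catch has ridden over the bar and snapped down behind it, so that it stays latched. Push gently, never above 20 N, and feel for the catch: its block is held only by screws in slots and its setting is not known; leave the pedal, screwdriver and hex key where they lie.

Things in the scene. Friction and masses are not known exactly. Their poses are not given: they have to be found in the camera images.
- bearing_board: bearing board: solid plywood slab 90 mm (x) by 120 mm (y) by 28 mm high, 0.34 to 0.48 kg, too wide to grip, four shallow round pockets in its top. Origin: centre of the underside. Its +x edge enters the dock first. It slides on the bench with friction about 0.5 to 0.7: 2 to 4 N keep it moving.
- striker (a point): middle of the striker bar on the board: flat steel bar 7 mm thick, 50 mm long, along the board's y, on two lugs, 12 mm in from the board's +x edge, 32 to 40 mm above the bench, its +x edge rounded, its back edge square
- bearing_pocket (a point): centre of the 34 mm pocket (6 mm deep) that holds the ball bearing, on the pocket's floor
- ring_pocket (a point): centre of the 38 mm pocket (6 mm deep) that holds the lock ring, on the pocket's floor
- ball_bearing: steel ball bearing, 32 mm across, 9 mm high, loose in its pocket; origin at the centre of its underside
- lock_ring: white lock ring, 36 mm across, 10 mm high, loose in its pocket; origin at the centre of its underside
- dock: two wooden rails fixed to the bench, 24 mm high, 16 mm wide, inner faces at y = -62 and +62 mm, from x = -35 to +50 mm in its frame; mouth on the -x side with flared lead-ins to x = -67 mm, where they stand 14 mm farther out each side. Origin: on the bench (the floor of the dock), midway between the rails; +x is the way in, the board's x goes along it
- dock_home (a point): where the latched board's origin lies with the catch block in its middle setting, on the bench, at the dock's origin. The block (grey, on slotted feet, 77 mm farther in) is set anywhere up to 17 mm either way along x, unreported: the latched board lies anywhere from x = -17 to +19 mm
- catch (a joint): sprung hook on the catch block, rad: 0 when down (free, or latched behind the bar). Going in, the bar meets its ramp about 27 mm before the latched place, lifts it to about 0.17, and it snaps to 0 behind the bar. The last 4 mm also press two rubber buffers (0.7 N/mm). 6 to 15 N in all pass the catch; 1.5 mm after the snap is the rigid face of the block
- wax_tin: round grey tin, 69 mm across, 77 mm high, loose; origin at the centre of its underside. Tin and carton stand one left of the dock's mouth and one on the right in front of the bicycle frame; which is where varies
- screw_carton: brown cardboard carton 61 mm (x) by 85 mm (y) by 45 mm high, loose; origin at the centre of its underside
- wood_block: plain wooden block 45 mm (x) by 90 mm (y) by 40 mm high, loose, near the front edge of the bench between board and dock; origin at the centre of its underside
- plywood_bicycle_frame: wooden bicycle frame, fixed, standing upright across the bench along a slanting line: from its origin (on the bench, between its two foot battens) to 0.40 m farther right and 0.27 m nearer the robot. Along that line a low stay lies on the bench (50 mm high) and a tube 50 mm thick climbs from 0.15 m high at the right end to 0.6 m above the origin
- plywood_yoke: wooden fork leaning on the frame, fixed, 700 mm high; its foot batten and legs span about 130 mm by 100 mm on the bench, right of the dock; origin on the bench at its middle
- flat_pedal: black bicycle pedal, 100 x 100 x 20 mm, lying behind the frame on the right; origin at the centre of its underside
- screwdriver: blue-handled screwdriver, 198 mm long, 26 mm high, lying behind the frame on the right; origin at its middle, on the bench
- hex_key: black hex key, 26 x 72 x 4 mm, lying at the front edge of the bench, right of the wood block; origin at its middle, on the bench

How it is judged (in metres and radians):
On the way:
1. the board is between the rails, facing the catch, and its bar has lifted the catch (value of joint catch above 0.12 rad and x of bearing_board in the frame of dock between -0.045 and 0.021 m and angle between the x axis of bearing_board and the x axis of dock, either way round below 0.06 rad).
At the end, for the whole second after the job is handed in: The board lies flat and at rest between the rails (origin -19 to +21 mm along the dock, within 4 mm sideways, 0.05 rad), latched: catch down (below 0.03 rad) behind the striker bar; bearing and lock ring still within 6 mm of their pocket centres (value of joint catch below 0.03 rad and x of bearing_board in the frame of dock between -0.0195 and 0.021 m and y of bearing_board in the frame of dock between -0.004 and 0.004 m and angle between the x axis of bearing_board and the x axis of dock, either way round below 0.05 rad and height (world z) of bearing_board below 0.004 m and angle between bearing_board's own z axis and vertical below 0.04 rad and linear speed of bearing_board below 0.01 m/s and horizontal distance between ball_bearing and bearing_pocket below 0.006 m and horizontal distance between lock_ring and ring_pocket below 0.006 m); the robot touches nothing.
It fails at once if the robot pushes the board with more than 20 N (contact force between any of the fingers, the arm and bearing_board above 20 N).
It fails at once if the board or the robot touches the tin, the carton, the block or the bicycle frame with its fork (contact force between any of bearing_board, the fingers, the arm and wax_tin above 0.5 N or contact force between any of bearing_board, the fingers, the arm and screw_carton above 0.5 N or contact force between any of bearing_board, the fingers, the arm and wood_block above 0.5 N or contact force between any of bearing_board, the fingers, the arm and plywood_bicycle_frame above 0.5 N or contact force between any of bearing_board, the fingers, the arm and plywood_yoke above 0.5 N).
It fails at once if the board is lifted or tipped (height (world z) of bearing_board above 0.012 m or angle between bearing_board's own z axis and vertical above 0.12 rad).
It fails at once if the bearing or the lock ring leaves its pocket (horizontal distance between ball_bearing and bearing_pocket above 0.012 m or horizontal distance between lock_ring and ring_pocket above 0.012 m).
It fails at once if the pedal, the screwdriver or the hex key is moved by more than 20 mm (distance of any of flat_pedal, screwdriver, hex_key from where it was at the start of the episode above 0.02 m).
It also fails if it takes over 72 s, if anything falls off the work surface, if the arm or the gripper's body presses on something with over 40 N, if the wrist force passes 120 N, or if a joint passes its speed limit or range.

## Robot

A 6-joint arm with a two-finger parallel gripper is mounted at the origin on a cart in front of the work surface, level with it; the furniture and walls round the work are solid. World frame = base frame: x ahead of the robot, y to its left, z up, the work surface at z = 0. Lengths are in mm, angles in rad, forces in N, time in s.
With the tool pointing down it reaches from about 275 to 775 mm from the base axis. Payload 14.6 kg.
Tool frame: the origin (TCP) lies where the fingers leave the gripper's body, on its centre line; the fingertips stand 73 mm ahead of it and the grasp point (between the pads) lies env.grasp_offset ahead of it (env.grasp_offset is the distance from the TCP to the grasp point, in mm); z points along the fingers, y is the line along which they close (so a half turn about z gives the same grasp; the last joint's range is limited). The gripper opens to 85 mm and grips with 20 to 120 N. Pads are 22 mm wide; open, the fingers measure 114 mm over their backs; the gripper's body (76 mm by 85 mm) begins 54 mm behind the grasp point. The pads swing forward as they close: fully open they stand 13 mm farther back than shut.
Start: joints at [-1.426, 0.263, -0.048, 1.259, 0, 1.415], TCP at [155.041, -501.588, 303.878] pointing down, gripper open.
Joint ranges: [-2.65, 2.65], [-0.89, 1.7], [-1.18, 1.37], [-2.13, 2.11], [-1.35, 1.29], [-3.14, 3.14]. Speed limits (rad/s): [1.89, 1.89, 2.57, 2.79, 3.14, 3.14].

## Interface

Orientations are given as a rotation vector (axis times angle).
In Python, from rig import env gives the robot as it stands.
- The arm moves only by the tool jog_arm, never from a script. Its argument "motion" is a list of rows, each an object with "offset": the shift along the tool's x, y, z in mm, a list of three; "roll": the turn about the tool's z in rad. A call has 1 to 12 rows; each row shifts and turns the commanded pose from where the row before left it, along the tool's axes as they then stand; what a row does not reach is not made up. A row lasts 1/10 s, in which the tool goes at most 50 mm and 8.59 degrees, less where a joint would pass 70% of its speed; a pose out of reach is approached as far as the arm can. A call with a gripper value outside its range is refused whole. "gripper" is the opening, from -1 (shut) to 1 (fully open), set as the call begins (left out, the last holds). The fingers move at their own pace and stop on an object; "grip_force" is the grip in N (left out, the last holds). Time passes only in rows, so rows that do not move let the fingers close. It gives the time, the measured TCP pose, the force, the opening and the grip force at its end, in the units of the state.
- env.sense(): the state, without advancing time (a new reading comes with each control period).
- env.grab_frame(name): name is "scene" or "top"; returns a dict with "img" (400x640x3 uint8, blue, green, red), "mtx" (3x3 intrinsics, pixels), "R" (3x3) and "t" (3): a world point X has camera coordinates R X + t. Camera axes: x right, y down, z forward; pixel columns grow to the right and rows downward; lengths in mm; the calibration is good to about 2 mm. A picture is of the moment at which its call begins. There is no depth.
- env.hand_in(): hands the job in; it is judged then, once.
Trained networks look in the newest picture that a camera, given by its name, has taken for a name from the list of things; names that differ only in an ending like _2 or _b are one class to them, and where a whole thing is asked for, a point or a joint stands for the part that bears it (a point fixed in the world has none). Each returns a list of dicts, best first, with "p" (0 to 1); they miss things now and then, are a little off and sometimes report something else, mostly with a low value. They report only what shows in the picture. A call takes as long as a camera call.
- env.outline_of(query, camera): "region" (400x640 bool, what is visible of it) and "position" ([column, row] in pixels, amid what is visible of it).
- env.spot_point(query, camera): "position" ([column, row] in pixels: a listed point, or the origin of a listed thing).
The state is a dict: "time": time; "q": joint angles; "qvel": joint speeds; "tau": joint torques, N m; "position": TCP position; "tcp_rot": TCP orientation; "contact_force": force on the tool from outside, world axes, zero at the start; "wrist_torque": the same for the moment, N m; "width": finger opening in mm; "finger_force": force on a finger pad.
Only numpy, scipy, OpenCV 4.12 (cv2) and the standard library are available. Lean on these libraries where they do the work, as an engineer would, in place of code of your own. Each camera call takes 0.05 s, during which the arm holds its last target. There are 200 camera calls.

## Working session

There is one attempt and no reset: what is moved stays moved. The work goes in short steps, Python scripts to look and compute and a tool call to move; the robot and the scene stay as the last step left them, time stands still between calls to the robot, and variables do not carry over. Pictures are saved under pics/ and viewed, at most 10 in all, crops included, and the job is handed in when it is done.

Besides the shell and the picture viewer there is one more tool, called after "Emit:" by a JSON object that holds its "fn" and its "kwargs". jog_arm: Moves the arm, as the interface text tells. Its arguments: {"type":"object","properties":{"motion":{"type":"array","items":{"type":"object","properties":{"offset":{"type":"array","items":{"type":"number"}},"roll":{"type":"number"}}}},"gripper":{"type":"number"},"grip_force":{"type":"number"}},"required":["motion"]}

```bash
ls; mkdir -p pics; cat > h.py <<'E'
import numpy as np, cv2
from rig import env
def ray(f,px):
    R=np.array(f["R"]);t=np.array(f["t"]);K=np.array(f["mtx"])
    p=cv2.undistortPoints(np.array([[px]],float),K,None)[0,0]
    return -R.T@t, R.T@np.array([p[0],p[1],1])
def onz(f,px,z=0):
    c,d=ray(f,px); return c+d*(z-c[2])/d[2]
def proj(f,X):
    x=np.array(f["R"])@np.array(X,float)+np.array(f["t"]); u=np.array(f["mtx"])@x; return u[:2]/u[2]
def two(f,p,g,q):
    c,d=ray(f,p);e,b=ray(g,q);A=np.stack([d,-b],1);s=np.linalg.lstsq(A,e-c,rcond=None)[0]
    return (c+d*s[0]+e+b*s[1])/2, np.linalg.norm(c+d*s[0]-e-b*s[1])
E
python3 - <<'E'
from h import *
s=env.sense();print(s,env.grasp_offset)
F={c:env.grab_frame(c) for c in("scene","top")}
for c in F:
    cv2.imwrite(f"pics/{c}0.png",F[c]["img"]);print(c,-np.array(F[c]["R"]).T@F[c]["t"])
for n in "bearing_board striker bearing_pocket ring_pocket ball_bearing lock_ring dock dock_home wax_tin screw_carton wood_block plywood_bicycle_frame plywood_yoke hex_key catch".split():
    P={}
    for c in F:
        try:r=env.spot_point(n,c)
        except Exception as e: print(n,e);r=[]
        if r:P[c]=r[0]["position"];print(n,c,np.round(P[c]),round(r[0]["p"],2),np.round(onz(F[c],P[c])))
    if len(P)==2:
        X,e=two(F["scene"],P["scene"],F["top"],P["top"]);print("   3d",np.round(X,1),round(e,1))
E
```

```text
pics
{'time': 0.0, 'q': array([-1.42631593e+00,  2.63550608e-01, -4.89576070e-02,  1.25941903e+00,
       -3.24045938e-06,  1.41551684e+00]), 'qvel': array([ 1.24238667e-03,  3.84686344e-05, -2.92895231e-04, -1.10610184e-03,
       -1.97799922e-03, -1.51173859e-04]), 'tau': array([-3.35240831e-03, -6.37625098e+01,  3.84577310e+01,  1.35187717e-02,
       -2.00527620e-04,  5.11436610e-06]), 'position': array([ 155.00168727, -501.37702236,  303.40312569]), 'tcp_rot': array([-3.10525405e+00, -4.68931926e-01, -4.50030348e-06]), 'contact_force': array([0.74859844, 0.38054427, 0.56776756]), 'wrist_torque': array([-0.02071986, -0.00030244,  0.0521084 ]), 'finger_force': 0.0, 'width': 85.48057439401776} 53.900000000000006
scene [135.37939973 911.30499007 593.75777076]
top [ 393.25057911  144.24719844 1203.46055038]
bearing_board scene [354. 209.] 0.93 [465.  33.   0.]
bearing_board top [354. 223.] 0.55 [471.  44.   0.]
   3d [466.4  43.    6.1] 9.7
striker scene [338. 194.] 0.94 [543. -29.   0.]
striker top [355. 212.] 0.8 [502.  39.   0.]
   3d [503.9  45.4  48.1] 13.5
bearing_pocket scene 
[... 909 characters left out ...]
55. 259.] 0.88 [382. 237.   0.]
wood_block top [281. 260.] 0.84 [378. 243.   0.]
   3d [378.6 243.2   5.6] 2.2
plywood_yoke scene [303. 214.] 0.58 [587. 121.   0.]
hex_key scene [377. 234.] 0.4 [367. 120.   0.]
hex_key top [331. 257.] 0.46 [380. 108.   0.]
   3d [375.9 106.1 -11.2] 9.2
catch it knows: ball_bearing, bearing_board, bearing_pocket, dock, dock_home, flat_pedal, hex_key, lock_ring, plywood_bicycle_frame, plywood_yoke, ring_pocket, screw_carton, screwdriver, striker, wax_tin, w
catch it knows: ball_bearing, bearing_board, bearing_pocket, dock, dock_home, flat_pedal, hex_key, lock_ring, plywood_bicycle_frame, plywood_yoke, ring_pocket, screw_carton, screwdriver, striker, wax_tin, w
```

View pics/top0.png

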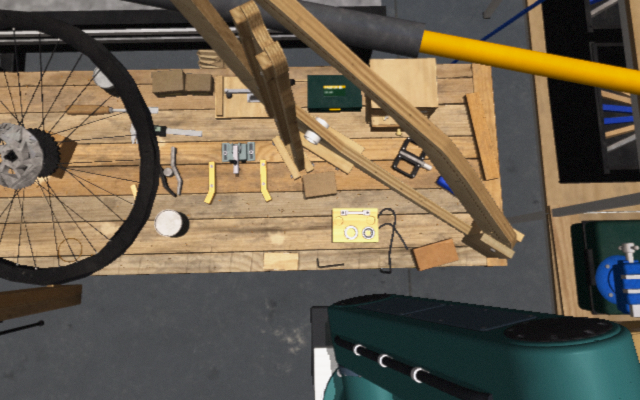

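View pics/scene0.png

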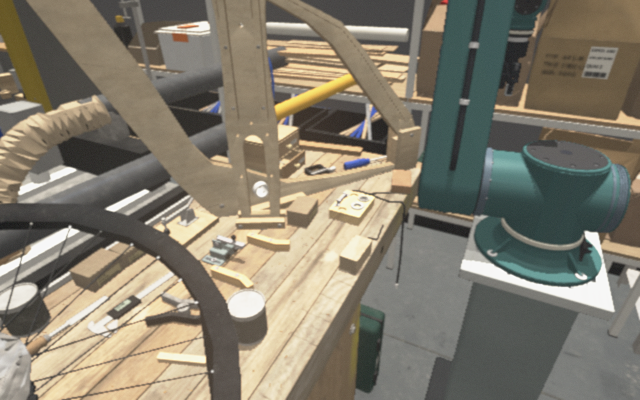

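The top view shows the board at (355,225) with its striker up (+x). The rails are at (211,183) and (265,180), the catch block at (238,152), the tin at (170,223), the carton at (320,183) and the wood block at (281,260). The scene view agrees with this layout. Next I'll enlarge the top view and measure edges.

```bash
python3 - <<'E'
from h import *
f=env.grab_frame("top");g=env.grab_frame("scene")
im=f["img"][120:280,150:350]
cv2.imwrite("pics/c1.png",cv2.resize(im,None,fx=4,fy=3.7,interpolation=cv2.INTER_CUBIC)) if 0 else cv2.imwrite("pics/c1.png",cv2.resize(f["img"][125:275,160:360],None,fx=4,fy=4,interpolation=cv2.INTER_CUBIC))
cv2.imwrite("pics/c2.png",cv2.resize(f["img"][120:270,330:530],None,fx=4,fy=4,interpolation=cv2.INTER_CUBIC))
H=dict(bearing_board=28,wax_tin=77,screw_carton=45,wood_block=40,dock=24,hex_key=4)
for n,z in H.items():
    for r in env.outline_of(n,"top")[:2]:
        m=r["region"].astype(np.uint8)
        cs,_=cv2.findContours(m,0,2)
        c=max(cs,key=cv2.contourArea)
        w=np.array([onz(f,p[0],z)[:2] for p in c],np.float32)
        (cx,cy),(a,b),an=cv2.minAreaRect(w)
        print(n,round(r["p"],2),len(cs),np.round([cx,cy,a,b,an],1),cv2.boundingRect(c))
E
```

```text
bearing_board 0.95 1 [464.4  43.9 120.5  90.6  88.7] (332, 208, 46, 35)
bearing_board 0.5 1 [650.7 363.6  78.2  15.9   3.2] (232, 145, 7, 29)
wax_tin 0.56 1 [474.7 514.8  92.6  69.   70.6] (154, 209, 37, 29)
screw_carton 0.97 1 [572.8 135.2  67.1  85.    6.5] (303, 171, 34, 28)
screw_carton 0.22 1 [464.7  45.1 119.3  92.   88.7] (332, 207, 46, 36)
wood_block 0.84 1 [375.5 239.9  93.9  43.8  88.7] (263, 252, 37, 18)
wood_block 0.16 1 [462.4  45.  119.2  92.2  88.7] (332, 208, 46, 36)
dock 0.72 2 [589.4 426.9  27.3 115.7  83.4] (204, 161, 12, 43)
hex_key 0.61 1 [359.  113.9  68.4  17.9  79.7] (317, 260, 26, 8)
```

View pics/c1.png

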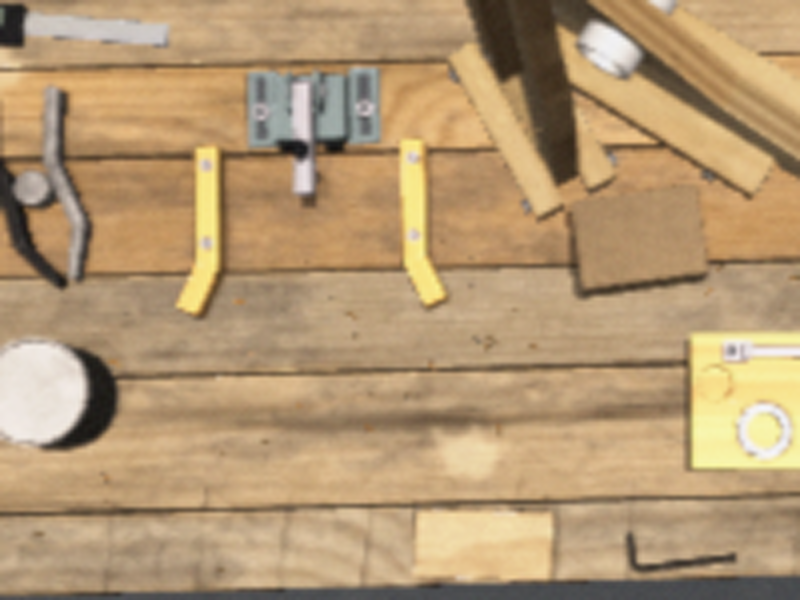

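View pics/c2.png

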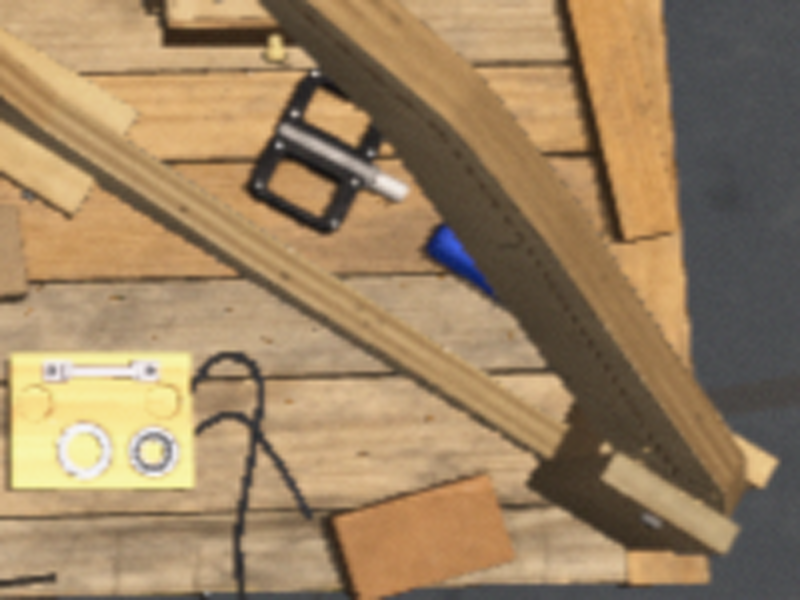

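The crops show clean edges for the rails, carton, block and board, and a thin cable just right of the board. I'll convert those edges to world positions.

```bash
python3 - <<'E'
from h import *
f=env.grab_frame("top")
def c1(p,z): return np.round(onz(f,[160+(p[0]-1.5)/4,125+(p[1]-1.5)/4],z)[:2],1)
def c2(p,z): return np.round(onz(f,[330+(p[0]-1.5)/4,120+(p[1]-1.5)/4],z)[:2],1)
for n,ps,z in [("railL in",[(219,148),(218,262),(200,315)],24),("railL out",[(195,148),(195,262),(178,305)],24),("railR in",[(401,140),(405,262),(425,306)],24),("railR out",[(423,140),(427,255),(446,298)],24),
 ("carton",[(570,205),(700,187),(706,275),(578,293)],45),("block",[(416,510),(553,513),(551,580),(414,577)],40),("catchblock",[(248,72),(380,68),(380,142),(248,146)],10),("hook",[(292,195),(314,195)],45),("yoke",[(525,210),(540,217),(562,208)],20),("key",[(630,535),(635,570),(735,555)],2)]:
    print(n,*[c1(p,z) for p in ps])
for n,ps,z in [("board",[(11,353),(192,352),(194,487),(11,489)],28),("striker",[(45,370),(157,370)],40),("bear",[(154,452)],31),("ring",[(83,451)],32),("stay",[(60,120),(240,280),(400,390),(550,460)],50),("endplate",[(530,480),(605,470),(730,550)],150),("brick",[(330,515),(355,600),(490,475)],40),("cable",[(200,425),(260,380)],3)]:
    print(n,*[c2(p,z) for p in ps])
E
```

```text
railL in [645.4 419.7] [567.  419.4] [531.2 431.1]
railL out [645.7 436. ] [567.3 434.9] [538.3 445.9]
railR in [648.3 295.9] [564.2 293.5] [534.  280.1]
railR out [648.  280.9] [568.6 278.6] [539.1 266. ]
carton [597.1 180.8] [607.5  93.7] [548.1  91.4] [537.9 176.5]
block [398.1 284.9] [394.1 195.5] [351.  197.5] [355.  286.4]
catchblock [701.7 403.5] [702.7 312.1] [650.2 312.2] [649.4 403. ]
hook [607.9 365.9] [607.6 351.2]
yoke [598.8 212.3] [593.7 202.1] [599.6 187.1]
key [378.2 145.6] [354.9 142.7] [363.3  75.2]
board [511.3 101.8] [509.3 -19.7] [419.3 -17.3] [420.8 104.2]
striker [498.3  80. ] [496.7   5.7]
bear [443.    8.7]
ring [444.6  55.9]
stay [665.2  65.5] [554.3 -50.5] [ 479.  -152.4] [ 431.  -248.1]
endplate [ 416.2 -201.3] [ 421.  -246.6] [ 372.2 -317.5]
brick [ 398.8 -104.2] [ 343.6 -117.6] [ 422.4 -211.2]
cable [461.7 -26.6] [491.5 -69. ]
```

Emit:
{"fn": "jog_arm", "kwargs": {"motion": [{"roll": -0.127}, {"roll": -0.127}, {"roll": -0.127}, {"roll": -0.127}, {"roll": -0.127}, {"roll": -0.127}, {"roll": -0.127}, {"roll": -0.127}, {"roll": -0.127}, {"roll": -0.127}], "gripper": 0.2}}

```text
invalid input at $.motion[0]: expected keys offset, roll
```

Emit:
{"fn": "jog_arm", "kwargs": {"motion": [{"offset": [0, 0, 0], "roll": -0.127}, {"offset": [0, 0, 0], "roll": -0.127}, {"offset": [0, 0, 0], "roll": -0.127}, {"offset": [0, 0, 0], "roll": -0.127}, {"offset": [0, 0, 0], "roll": -0.127}, {"offset": [0, 0, 0], "roll": -0.127}, {"offset": [0, 0, 0], "roll": -0.127}, {"offset": [0, 0, 0], "roll": -0.127}, {"offset": [0, 0, 0], "roll": -0.127}, {"offset": [0, 0, 0], "roll": -0.127}], "gripper": 0.2}}

```text
time: 2.95
position: [155.0, -501.6, 303.9]
tcp_rot: [-2.217, -2.226, 0.0]
contact_force: [-0.6, -0.3, 0.1]
width: 51.4
finger_force: 0.0
```

Emit:
{"fn": "jog_arm", "kwargs": {"motion": [{"offset": [30, -10, 0], "roll": 0}, {"offset": [30, -10, 0], "roll": 0}, {"offset": [30, -10, 0], "roll": 0}, {"offset": [30, -10, 0], "roll": 0}, {"offset": [30, 0, 0], "roll": 0}, {"offset": [30, 10, 0], "roll": 0}, {"offset": [10, 20, 0], "roll": 0}, {"offset": [0, 0, 0], "roll": 0}]}}

```text
time: 3.75
position: [146.2, -310.3, 304.2]
tcp_rot: [2.22, 2.221, -0.0]
contact_force: [-1.1, -0.0, 0.0]
width: 51.5
finger_force: 0.0
```

Emit:
{"fn": "jog_arm", "kwargs": {"motion": [{"offset": [18, 19, 0], "roll": 0}, {"offset": [18, 19, 0], "roll": 0}, {"offset": [18, 19, 0], "roll": 0}, {"offset": [18, 19, 0], "roll": 0}, {"offset": [18, 19, 0], "roll": 0}, {"offset": [20, 15, 0], "roll": 0}, {"offset": [20, 15, 0], "roll": 0}, {"offset": [20, 15, 0], "roll": 0}, {"offset": [20, 15, 0], "roll": 0}, {"offset": [25, 6, 0], "roll": 0}, {"offset": [25, 6, 0], "roll": 0}, {"offset": [25, 6, 0], "roll": 0}]}}

```text
time: 4.95
position: [318.8, -66.2, 303.9]
tcp_rot: [2.222, 2.22, -0.0]
contact_force: [0.5, -0.2, 0.7]
width: 51.0
finger_force: 0.0
```

Emit:
{"fn": "jog_arm", "kwargs": {"motion": [{"offset": [0, 10, 30], "roll": 0}, {"offset": [0, 10, 30], "roll": 0}, {"offset": [0, 10, 30], "roll": 0}, {"offset": [0, 10, 30], "roll": 0}, {"offset": [0, 20, 20], "roll": 0}, {"offset": [0, 20, 0], "roll": 0}, {"offset": [0, 20, 0], "roll": 0}, {"offset": [0, 20, 0], "roll": 0}, {"offset": [0, 0, 0], "roll": 0}]}}

```text
time: 5.85
position: [440.7, -67.6, 163.7]
tcp_rot: [2.221, 2.22, 0.001]
contact_force: [0.6, -0.8, 0.2]
width: 50.9
finger_force: 0.0
```

Emit:
{"fn": "jog_arm", "kwargs": {"motion": [{"offset": [5, 7, 20], "roll": 0}, {"offset": [5, 7, 20], "roll": 0}, {"offset": [0, 0, 20], "roll": 0}, {"offset": [0, 0, 17], "roll": 0}, {"offset": [0, 0, 0], "roll": 0}]}}

```text
time: 6.35
position: [451.1, -56.9, 85.4]
tcp_rot: [-2.221, -2.218, 0.003]
contact_force: [0.3, 0.3, 0.7]
width: 51.1
finger_force: 0.0
```

```bash
python3 - <<'E'
from h import *
f=env.grab_frame("top");g=env.grab_frame("scene")
a=cv2.resize(f["img"][150:300,270:470],(640,480));b=cv2.resize(g["img"][110:270,290:450],(0,0),fx=3,fy=3)[:480]
cv2.imwrite("pics/d1.png",cv2.resize(np.hstack([a,b]),(800,343)))
E
```

```text
(no output)
```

View pics/d1.png

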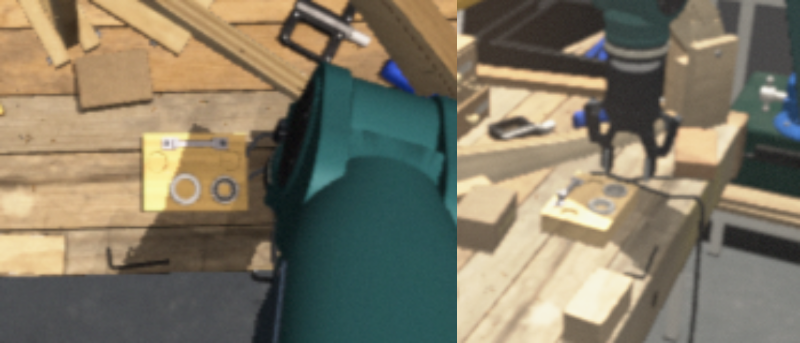

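The fingers are down beside the board's -y face, clear of the frame. I'll approach contact slowly.

Emit:
{"fn": "jog_arm", "kwargs": {"motion": [{"offset": [6, 3, 0], "roll": 0}, {"offset": [5, 2, 0], "roll": 0}, {"offset": [4, 0, 0], "roll": 0}, {"offset": [2, 0, 0], "roll": 0}, {"offset": [2, 0, 0], "roll": 0}, {"offset": [2, 0, 0], "roll": 0}, {"offset": [2, 0, 0], "roll": 0}, {"offset": [2, 0, 0], "roll": 0}, {"offset": [2, 0, 0], "roll": 0}, {"offset": [2, 0, 0], "roll": 0}, {"offset": [2, 0, 0], "roll": 0}]}}

```text
time: 7.55
position: [457.6, -25.9, 86.9]
tcp_rot: [2.223, 2.22, -0.0]
contact_force: [1.2, -2.2, -0.9]
width: 50.9
finger_force: 1.1
```

Emit:
{"fn": "jog_arm", "kwargs": {"motion": [{"offset": [2, 0, 0], "roll": 0}, {"offset": [3, 0, 0], "roll": 0}, {"offset": [4, 0, 0], "roll": 0}, {"offset": [5, 0, 0], "roll": 0}, {"offset": [5, 0, 0], "roll": 0}, {"offset": [5, 0, 0], "roll": 0}, {"offset": [5, 0, 0], "roll": 0}, {"offset": [5, 0, 0], "roll": 0}, {"offset": [5, 0, 0], "roll": 0}, {"offset": [4, 0, 0], "roll": 0}, {"offset": [3, 0, 0], "roll": 0}, {"offset": [2, 0, 0], "roll": 0}]}}

```text
time: 8.75
position: [457.5, 22.4, 86.9]
tcp_rot: [-2.222, -2.22, 0.0]
contact_force: [0.2, -1.4, -0.1]
width: 51.0
finger_force: 1.3
```

```bash
cat >> h.py <<'E'
def board():
    f=env.grab_frame("top");g=env.grab_frame("scene");s=env.sense()
    print("tcp",np.round(s["position"],1),"yaw",round(np.arctan2(*cv2.Rodrigues(s["tcp_rot"])[0][[1,0],0]),3),"F",np.round(s["contact_force"],1),s["time"])
    for r in env.outline_of("bearing_board","top")[:1]:
        c=max(cv2.findContours(r["region"].astype(np.uint8),0,2)[0],key=cv2.contourArea)
        w=np.array([onz(f,p[0],28)[:2] for p in c],np.float32)
        (cx,cy),(a,b),an=cv2.minAreaRect(w);print("board",round(r["p"],2),np.round([cx,cy,a,b,an],1))
    for n,z in [("striker",36),("bearing_pocket",22),("ring_pocket",22),("ball_bearing",22),("lock_ring",22)]:
        for c,h in (("top",f),("scene",g)):
            r=env.spot_point(n,c)
            if r: print(n,c,round(r[0]["p"],2),np.round(onz(h,r[0]["position"],z)[:2],1))
    return f,g
E
python3 -c "from h import *;board()"
```

```text
tcp [457.5  22.4  86.9] yaw 1.57 F [ 0.2 -0.4  0.2] 8.85
board 0.64 [463.2 106.5  96.5  90.5  88.7]
striker top 0.97 [500.2  95.3]
striker scene 0.62 [507.8  87.9]
bearing_pocket top 0.96 [444.5  65.3]
bearing_pocket scene 0.67 [443.   68.4]
ring_pocket top 0.94 [435.6 110.7]
ring_pocket scene 0.72 [445.2 113. ]
ball_bearing top 0.47 [433.6  56.5]
ball_bearing scene 0.45 [451.4  66.1]
lock_ring top 0.46 [438.8 109.3]
lock_ring scene 0.47 [446.3 116.7]
```

Emit:
{"fn": "jog_arm", "kwargs": {"motion": [{"offset": [2, 0, 0], "roll": 0}, {"offset": [4, 0, 0], "roll": 0}, {"offset": [6, 0, 0], "roll": 0}, {"offset": [8, 0, 0], "roll": 0}, {"offset": [8, 0, 0], "roll": 0}, {"offset": [8, 0, 0], "roll": 0}, {"offset": [8, 0, 0], "roll": 0}, {"offset": [8, 0, 0], "roll": 0}, {"offset": [8, 0, 0], "roll": 0}, {"offset": [8, 0, 0], "roll": 0}, {"offset": [6, 0, 0], "roll": 0}, {"offset": [4, 0, 0], "roll": 0}]}}

```text
time: 10.6
position: [457.6, 100.7, 86.9]
tcp_rot: [-2.222, -2.221, 0.0]
contact_force: [0.3, -3.1, 0.3]
width: 51.2
finger_force: 1.6
```

Emit:
{"fn": "jog_arm", "kwargs": {"motion": [{"offset": [4, 0, 0], "roll": 0}, {"offset": [6, 0, 0], "roll": 0}, {"offset": [8, 0, 0], "roll": 0}, {"offset": [8, 0, 0], "roll": 0}, {"offset": [8, 0, 0], "roll": 0}, {"offset": [8, 0, 0], "roll": 0}, {"offset": [8, 0, 0], "roll": 0}, {"offset": [8, 0, 0], "roll": 0}, {"offset": [8, 0, 0], "roll": 0}, {"offset": [6, 0, 0], "roll": 0}, {"offset": [4, 0, 0], "roll": 0}, {"offset": [2, 0, 0], "roll": 0}]}}

```text
time: 11.8
position: [457.7, 178.5, 86.9]
tcp_rot: [2.222, 2.221, -0.0]
contact_force: [-0.5, -3.9, 0.6]
width: 51.3
finger_force: 1.8
```

```bash
python3 -c "from h import *;board()"
```

```text
tcp [457.7 178.4  86.9] yaw 1.57 F [-0.5  0.2 -0.9] 11.9
board 0.73 [463.  303.8  83.6  15.1   7. ]
striker scene 0.78 [502.3 241.2]
bearing_pocket scene 0.89 [444.7 208.8]
ring_pocket top 0.73 [442.2 257.4]
ring_pocket scene 0.77 [444.1 272.6]
ball_bearing scene 0.6 [446.7 217.1]
lock_ring scene 0.61 [447.3 262.5]
```

Emit:
{"fn": "jog_arm", "kwargs": {"motion": [{"offset": [4, 0, 0], "roll": 0}, {"offset": [6, 0, 0], "roll": 0}, {"offset": [8, 0, 0], "roll": 0}, {"offset": [8, 0, 0], "roll": 0}, {"offset": [8, 0, 0], "roll": 0}, {"offset": [8, 0, 0], "roll": 0}, {"offset": [8, 0, 0], "roll": 0}, {"offset": [8, 0, 0], "roll": 0}, {"offset": [8, 0, 0], "roll": 0}, {"offset": [6, 0, 0], "roll": 0}, {"offset": [4, 0, 0], "roll": 0}, {"offset": [2, 0, 0], "roll": 0}]}}

```text
time: 13.65
position: [457.8, 256.5, 86.8]
tcp_rot: [2.222, 2.221, -0.0]
contact_force: [-0.5, -4.1, 1.0]
width: 50.9
finger_force: 1.7
```

Emit:
{"fn": "jog_arm", "kwargs": {"motion": [{"offset": [3, 0, 0], "roll": 0}, {"offset": [4, 0, 0], "roll": 0}, {"offset": [5, 0, 0], "roll": 0}, {"offset": [5, 0, 0], "roll": 0}, {"offset": [4, 0, 0], "roll": 0}, {"offset": [2, 0, 0], "roll": 0}, {"offset": [0, 0, 0], "roll": 0}, {"offset": [-8, 0, 0], "roll": 0}, {"offset": [-20, 0, 0], "roll": 0}, {"offset": [-20, 0, -10], "roll": 0}, {"offset": [-10, 0, -40], "roll": 0}, {"offset": [0, 0, -40], "roll": 0}]}}

```text
time: 14.85
position: [457.1, 219.3, 177.6]
tcp_rot: [-2.224, -2.218, 0.003]
contact_force: [0.4, -0.5, 0.8]
width: 51.2
finger_force: 0.0
```

```bash
python3 -c "from h import *;board()"
```

```text
tcp [459.6 220.9 181.3] yaw 1.569 F [ 0.7  0.5 -0.9] 14.95
board 0.52 [463.1 397.8  88.1  29.    0.6]
striker scene 0.95 [507.4 351.4]
bearing_pocket scene 0.95 [452.6 315.1]
ring_pocket top 0.85 [438.  362.5]
ring_pocket scene 0.67 [447.1 367.2]
lock_ring scene 0.64 [447.8 362.6]
```

Emit:
{"fn": "jog_arm", "kwargs": {"motion": [{"offset": [0, 0, 0], "roll": -0.145}, {"offset": [0, 0, 0], "roll": -0.145}, {"offset": [0, 0, 0], "roll": -0.145}, {"offset": [0, 0, 0], "roll": -0.145}, {"offset": [0, 0, 0], "roll": -0.145}, {"offset": [0, 0, 0], "roll": -0.145}, {"offset": [0, 0, 0], "roll": -0.145}, {"offset": [0, 0, 0], "roll": -0.145}, {"offset": [0, 0, 0], "roll": -0.145}, {"offset": [0, 0, 0], "roll": -0.145}, {"offset": [0, 0, 0], "roll": -0.14}], "gripper": 0.3}}

```text
time: 16.6
position: [457.7, 221.1, 176.7]
tcp_rot: [0.038, -3.141, 0.0]
contact_force: [0.4, 0.5, 0.4]
width: 55.9
finger_force: 0.0
```

Emit:
{"fn": "jog_arm", "kwargs": {"motion": [{"offset": [20, 20, 0], "roll": 0}, {"offset": [20, 25, 0], "roll": 0}, {"offset": [20, 25, 0], "roll": 0}, {"offset": [15, 25, 0], "roll": 0}, {"offset": [5, 25, 0], "roll": 0}, {"offset": [0, 15, 0], "roll": 0}, {"offset": [0, 0, 0], "roll": 0}]}}

```text
time: 17.3
position: [375.5, 355.9, 176.7]
tcp_rot: [-0.031, 3.141, 0.0]
contact_force: [0.0, -0.4, -0.3]
width: 55.5
finger_force: 0.0
```

```bash
python3 - <<'E'
from h import *
f,g=board()
a=cv2.resize(f["img"][150:300,140:340],(640,480));b=cv2.resize(g["img"][160:320,220:380],(0,0),fx=3,fy=3)
cv2.imwrite("pics/d2.png",cv2.resize(np.hstack([a,b]),(800,343)))
E
```

```text
tcp [375.6 354.3 176.6] yaw -3.123 F [ 1.1 -1.1 -1.1] 17.4
board 0.59 [463.8 351.4 122.   90.1  89.8]
striker top 0.86 [501.  357.3]
striker scene 0.73 [500.6 354.6]
bearing_pocket top 0.64 [467. 353.]
bearing_pocket scene 0.94 [449.5 314.7]
ring_pocket top 0.92 [444.4 364.1]
ring_pocket scene 0.93 [443.8 364.9]
ball_bearing top 0.65 [443.5 360.6]
ball_bearing scene 0.41 [446.8 311.1]
lock_ring top 0.61 [446.7 359.8]
lock_ring scene 0.61 [447.9 359.2]
```

View pics/d2.png

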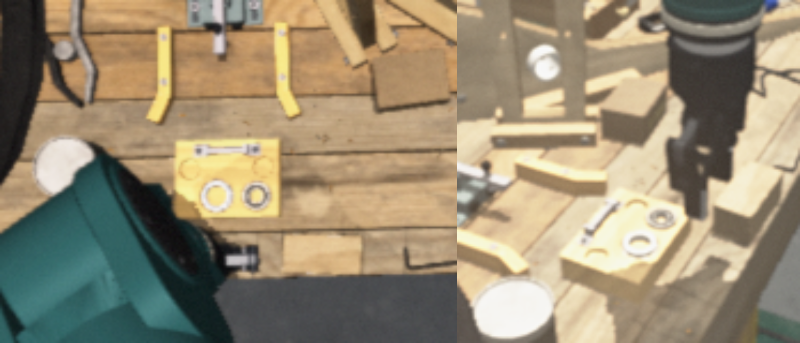

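Board now at about (464, 352), nearly square to the dock, with its pockets filled. Next: descend behind its -x face.

Emit:
{"fn": "jog_arm", "kwargs": {"motion": [{"offset": [0, -1, 25], "roll": 0}, {"offset": [0, -1, 25], "roll": 0}, {"offset": [0, -1, 25], "roll": 0}, {"offset": [0, 0, 15], "roll": 0}, {"offset": [-6, 0, 0], "roll": 0}, {"offset": [-6, 0, 0], "roll": 0}, {"offset": [-5, 0, 0], "roll": 0}, {"offset": [-3, 0, 0], "roll": 0}, {"offset": [-2, 0, 0], "roll": 0}, {"offset": [-2, 0, 0], "roll": 0}, {"offset": [-2, 0, 0], "roll": 0}, {"offset": [-2, 0, 0], "roll": 0}]}}

```text
time: 19.15
position: [403.5, 352.1, 86.9]
tcp_rot: [0.029, -3.141, -0.0]
contact_force: [-0.4, 0.0, 0.4]
width: 55.8
finger_force: 0.0
```

Emit:
{"fn": "jog_arm", "kwargs": {"motion": [{"offset": [-2, 0, 0], "roll": 0}, {"offset": [-2, 0, 0], "roll": 0}, {"offset": [-2, 0, 0], "roll": 0}, {"offset": [-2, 0, 0], "roll": 0}]}}

```text
time: 19.55
position: [411.3, 352.2, 86.8]
tcp_rot: [0.029, -3.141, 0.0]
contact_force: [-4.2, -0.3, 2.1]
width: 55.6
finger_force: 1.9
```

Emit:
{"fn": "jog_arm", "kwargs": {"motion": [{"offset": [-2, 0.3, 0], "roll": 0}, {"offset": [-3, 0.4, 0], "roll": 0}, {"offset": [-4, 0.5, 0], "roll": 0}, {"offset": [-4, 0.5, 0], "roll": 0}, {"offset": [-4, 0.5, 0], "roll": 0}, {"offset": [-4, 0.5, 0], "roll": 0}, {"offset": [-3, 0.3, 0], "roll": 0}, {"offset": [-2, 0, 0], "roll": 0}]}}

```text
time: 20.35
position: [437.6, 355.8, 86.8]
tcp_rot: [-0.029, 3.141, 0.0]
contact_force: [-2.6, 0.4, -0.8]
width: 55.4
finger_force: 1.0
```

```bash
python3 - <<'E'
from h import *
f,g=board()
a=cv2.resize(f["img"][140:240,190:290],(480,480),interpolation=2);b=cv2.resize(g["img"][180:300,200:320],(480,480),interpolation=2)
cv2.imwrite("pics/d3.png",cv2.resize(np.hstack([a,b]),(800,400)))
E
```

```text
tcp [437.8 355.8  87. ] yaw -3.124 F [-0.1 -0.5 -0.3] 20.45
board 0.93 [492.2 343.7 101.7  92.1  89.8]
striker top 0.9 [521.8 357.1]
striker scene 0.85 [529.3 352.8]
bearing_pocket top 0.82 [472.3 316.2]
bearing_pocket scene 0.66 [478.5 363.3]
ring_pocket top 0.81 [465.9 361.5]
ring_pocket scene 0.62 [477.1 362.3]
ball_bearing top 0.46 [471.9 320.2]
lock_ring top 0.41 [478.9 368.8]
lock_ring scene 0.6 [475.6 361.9]
```

View pics/d3.png

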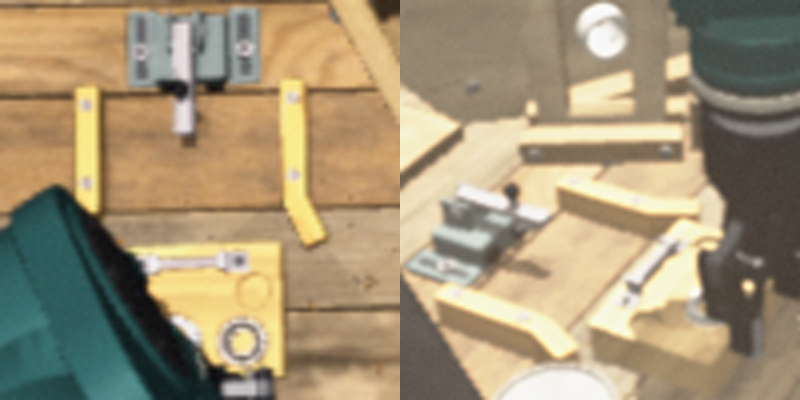

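The board's right edge is at px 282 and the right rail's inner face is at px about 283, so I'll add about 2 mm of left bias while sliding in.

Emit:
{"fn": "jog_arm", "kwargs": {"motion": [{"offset": [-3, 0.4, 0], "roll": 0}, {"offset": [-3, 0.4, 0], "roll": 0}, {"offset": [-3, 0.4, 0], "roll": 0}, {"offset": [-3, 0.4, 0], "roll": 0}, {"offset": [-3, 0.4, 0], "roll": 0}, {"offset": [-3, 0, 0], "roll": 0}, {"offset": [-3, 0, 0], "roll": 0}, {"offset": [-3, 0, 0], "roll": 0}]}}

```text
time: 21.8
position: [461.6, 358.2, 86.8]
tcp_rot: [-0.029, 3.141, 0.0]
contact_force: [-3.1, 0.0, 1.9]
width: 55.3
finger_force: 1.7
```

Emit:
{"fn": "jog_arm", "kwargs": {"motion": [{"offset": [-2, 0, 0], "roll": 0}, {"offset": [-2, 0, 0], "roll": 0}, {"offset": [-2, 0, 0], "roll": 0}, {"offset": [-2, 0, 0], "roll": 0}, {"offset": [-2, 0, 0], "roll": 0}]}}

```text
time: 22.3
position: [471.5, 358.4, 86.9]
tcp_rot: [-0.029, 3.141, 0.0]
contact_force: [-2.8, -0.2, 0.5]
width: 55.6
finger_force: 1.5
```

```bash
python3 -c "from h import *;board()"
```

```text
tcp [471.7 358.4  86.9] yaw -3.124 F [-0.9 -0.1 -1. ] 22.4
board 0.59 [524.6 342.2  89.9  92.7   1.1]
striker scene 0.71 [563.  356.9]
bearing_pocket top 0.63 [511.5 326.1]
bearing_pocket scene 0.87 [517.8 312.9]
ring_pocket top 0.87 [503.  369.2]
ring_pocket scene 0.77 [505.2 373. ]
ball_bearing top 0.44 [493.8 318.8]
```

Emit:
{"fn": "jog_arm", "kwargs": {"motion": [{"offset": [-2, 0, 0], "roll": 0}, {"offset": [-2, 0, 0], "roll": 0}, {"offset": [-2, 0, 0], "roll": 0}, {"offset": [-2, 0, 0], "roll": 0}, {"offset": [-2, 0, 0], "roll": 0}, {"offset": [-2, 0, 0], "roll": 0}]}}

```text
time: 23.55
position: [483.4, 358.6, 86.8]
tcp_rot: [0.029, -3.141, 0.0]
contact_force: [-4.5, -0.2, 2.6]
width: 55.5
finger_force: 2.1
```

Emit:
{"fn": "jog_arm", "kwargs": {"motion": [{"offset": [-2, 0, 0], "roll": 0}, {"offset": [-2, 0, 0], "roll": 0}, {"offset": [-2, 0, 0], "roll": 0}, {"offset": [-2, 0, 0], "roll": 0}, {"offset": [-2, 0, 0], "roll": 0}, {"offset": [-2, 0, 0], "roll": 0}]}}

```text
time: 24.15
position: [495.5, 358.8, 86.9]
tcp_rot: [-0.029, 3.141, -0.0]
contact_force: [-3.5, -1.1, 1.3]
width: 55.4
finger_force: 2.0
```

Emit:
{"fn": "jog_arm", "kwargs": {"motion": [{"offset": [-1, 0, 0], "roll": 0}, {"offset": [-1, 0, 0], "roll": 0}, {"offset": [-1, 0, 0], "roll": 0}, {"offset": [-1, 0, 0], "roll": 0}]}}

```text
time: 24.55
position: [499.3, 358.9, 86.9]
tcp_rot: [0.029, -3.141, 0.0]
contact_force: [-3.6, 0.7, 1.5]
width: 55.5
finger_force: 1.9
```

Emit:
{"fn": "jog_arm", "kwargs": {"motion": [{"offset": [-1, 0, 0], "roll": 0}, {"offset": [-1, 0, 0], "roll": 0}, {"offset": [-1, 0, 0], "roll": 0}, {"offset": [-1, 0, 0], "roll": 0}]}}

```text
time: 24.95
position: [503.4, 359.0, 86.9]
tcp_rot: [-0.029, 3.141, 0.0]
contact_force: [-3.8, -0.5, 1.0]
width: 55.7
finger_force: 1.8
```

```bash
python3 - <<'E'
from h import *
f,g=board()
a=cv2.resize(f["img"][135:225,190:290],(480,432),interpolation=2);b=cv2.resize(g["img"][180:300,200:320],(480,432),interpolation=2)
cv2.imwrite("pics/d4.png",cv2.resize(np.hstack([a,b]),(800,360)))
E
```

```text
tcp [503.5 358.9  86.9] yaw -3.124 F [-2.1 -0.1  0.6] 25.05
board 0.67 [561.  338.5  82.   78.8  88.8]
striker top 0.9 [592.6 354.4]
striker scene 0.56 [597.2 359.8]
bearing_pocket top 0.73 [532.9 326.6]
bearing_pocket scene 0.75 [538.2 324.9]
ring_pocket top 0.86 [532.9 365.1]
ring_pocket scene 0.58 [534.  371.5]
ball_bearing top 0.43 [536.2 316.1]
ball_bearing scene 0.62 [537.3 370.5]
lock_ring scene 0.58 [542.1 381.4]
```

View pics/d4.png

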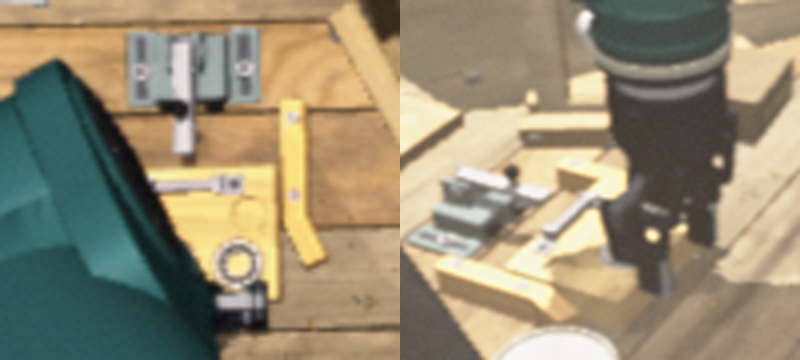

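The board is between the rails, with the hook tip at row 152 and the bar at row 184, so about 20 mm remain before the ramp.

Emit:
{"fn": "jog_arm", "kwargs": {"motion": [{"offset": [-1.5, 0, 0], "roll": 0}, {"offset": [-1.5, 0, 0], "roll": 0}, {"offset": [-1.5, 0, 0], "roll": 0}, {"offset": [-1.5, 0, 0], "roll": 0}, {"offset": [-1.5, 0, 0], "roll": 0}, {"offset": [-1.5, 0, 0], "roll": 0}]}}

```text
time: 26.2
position: [512.3, 359.1, 86.9]
tcp_rot: [0.029, -3.141, -0.0]
contact_force: [-5.3, -0.3, 4.0]
width: 55.5
finger_force: 2.4
```

Emit:
{"fn": "jog_arm", "kwargs": {"motion": [{"offset": [-1, 0, 0], "roll": 0}, {"offset": [-1, 0, 0], "roll": 0}, {"offset": [-1, 0, 0], "roll": 0}, {"offset": [-1, 0, 0], "roll": 0}]}}

```text
time: 26.6
position: [516.3, 359.2, 86.9]
tcp_rot: [0.029, -3.141, 0.0]
contact_force: [-5.2, 1.0, 3.3]
width: 55.6
finger_force: 2.3
```

Emit:
{"fn": "jog_arm", "kwargs": {"motion": [{"offset": [-1, 0, 0], "roll": 0}, {"offset": [-1, 0, 0], "roll": 0}, {"offset": [-1, 0, 0], "roll": 0}, {"offset": [-1, 0, 0], "roll": 0}]}}

```text
time: 27.0
position: [520.4, 359.3, 86.9]
tcp_rot: [0.029, -3.141, 0.0]
contact_force: [-3.2, -0.4, 3.0]
width: 55.7
finger_force: 2.3
```

Emit:
{"fn": "jog_arm", "kwargs": {"motion": [{"offset": [-1, 0, 0], "roll": 0}, {"offset": [-1, 0, 0], "roll": 0}, {"offset": [-1, 0, 0], "roll": 0}, {"offset": [-1, 0, 0], "roll": 0}]}}

```text
time: 27.4
position: [524.3, 359.4, 86.9]
tcp_rot: [-0.029, 3.141, -0.0]
contact_force: [-4.5, -0.2, 2.2]
width: 55.9
finger_force: 2.2
```

Emit:
{"fn": "jog_arm", "kwargs": {"motion": [{"offset": [-1, 0, 0], "roll": 0}, {"offset": [-1, 0, 0], "roll": 0}, {"offset": [-1, 0, 0], "roll": 0}]}}

```text
time: 27.7
position: [526.8, 359.4, 86.8]
tcp_rot: [0.029, -3.14, 0.0]
contact_force: [-8.1, 0.1, 5.3]
width: 55.2
finger_force: 4.0
```

Emit:
{"fn": "jog_arm", "kwargs": {"motion": [{"offset": [-1, 0, 0], "roll": 0}, {"offset": [-1, 0, 0], "roll": 0}, {"offset": [-1, 0, 0], "roll": 0}]}}

```text
time: 28.0
position: [529.8, 359.4, 86.9]
tcp_rot: [0.029, -3.14, 0.0]
contact_force: [-8.7, -0.2, 6.1]
width: 55.3
finger_force: 4.2
```

Emit:
{"fn": "jog_arm", "kwargs": {"motion": [{"offset": [-1, 0, 0], "roll": 0}, {"offset": [-1, 0, 0], "roll": 0}, {"offset": [-1, 0, 0], "roll": 0}]}}

```text
time: 28.3
position: [532.7, 359.5, 86.9]
tcp_rot: [0.029, -3.14, 0.0]
contact_force: [-9.5, -0.2, 5.9]
width: 55.3
finger_force: 4.4
```

Emit:
{"fn": "jog_arm", "kwargs": {"motion": [{"offset": [-1, 0, 0], "roll": 0}, {"offset": [-1, 0, 0], "roll": 0}, {"offset": [-1, 0, 0], "roll": 0}]}}

```text
time: 28.6
position: [535.6, 359.5, 86.8]
tcp_rot: [0.029, -3.14, 0.0]
contact_force: [-9.8, -0.5, 6.6]
width: 55.1
finger_force: 4.7
```

Emit:
{"fn": "jog_arm", "kwargs": {"motion": [{"offset": [-1, 0, 0], "roll": 0}, {"offset": [-1, 0, 0], "roll": 0}, {"offset": [-1, 0, 0], "roll": 0}]}}

```text
time: 28.9
position: [538.5, 359.6, 86.8]
tcp_rot: [0.029, -3.14, 0.0]
contact_force: [-9.6, 0.1, 7.2]
width: 55.3
finger_force: 5.1
```

Emit:
{"fn": "jog_arm", "kwargs": {"motion": [{"offset": [-1, 0, 0], "roll": 0}, {"offset": [-1, 0, 0], "roll": 0}, {"offset": [-1, 0, 0], "roll": 0}]}}

```text
time: 29.2
position: [541.4, 359.6, 86.8]
tcp_rot: [0.029, -3.14, 0.0]
contact_force: [-11.0, -0.3, 8.8]
width: 55.6
finger_force: 5.5
```

Emit:
{"fn": "jog_arm", "kwargs": {"motion": [{"offset": [-1, 0, 0], "roll": 0}, {"offset": [-1, 0, 0], "roll": 0}]}}

```text
time: 29.4
position: [543.3, 359.6, 86.8]
tcp_rot: [0.029, -3.139, 0.0]
contact_force: [-11.4, 0.6, 8.1]
width: 55.7
finger_force: 6.0
```

Emit:
{"fn": "jog_arm", "kwargs": {"motion": [{"offset": [-1, 0, 0], "roll": 0}, {"offset": [-1, 0, 0], "roll": 0}]}}

```text
time: 29.6
position: [545.5, 359.7, 86.9]
tcp_rot: [0.029, -3.14, 0.0]
contact_force: [-8.4, -1.3, 6.7]
width: 55.4
finger_force: 4.5
```

Emit:
{"fn": "jog_arm", "kwargs": {"motion": [{"offset": [-0.5, 0, 0], "roll": 0}, {"offset": [-0.5, 0, 0], "roll": 0}]}}

```text
time: 29.8
position: [546.8, 359.7, 86.9]
tcp_rot: [0.029, -3.14, 0.0]
contact_force: [-6.8, 0.1, 5.6]
width: 55.7
finger_force: 4.0
```

Emit:
{"fn": "jog_arm", "kwargs": {"motion": [{"offset": [-0.5, 0, 0], "roll": 0}, {"offset": [-0.5, 0, 0], "roll": 0}]}}

```text
time: 30.0
position: [547.7, 359.7, 86.8]
tcp_rot: [0.029, -3.14, 0.0]
contact_force: [-8.0, 0.1, 6.1]
width: 55.4
finger_force: 4.4
```

Emit:
{"fn": "jog_arm", "kwargs": {"motion": [{"offset": [-0.5, 0, 0], "roll": 0}, {"offset": [-0.5, 0, 0], "roll": 0}]}}

```text
time: 30.2
position: [548.6, 359.8, 86.9]
tcp_rot: [0.029, -3.14, 0.0]
contact_force: [-8.9, -0.3, 7.1]
width: 55.7
finger_force: 4.8
```

Emit:
{"fn": "jog_arm", "kwargs": {"motion": [{"offset": [-0.5, 0, 0], "roll": 0}, {"offset": [-0.5, 0, 0], "roll": 0}]}}

```text
time: 30.4
position: [549.4, 359.8, 86.8]
tcp_rot: [0.029, -3.14, 0.0]
contact_force: [-10.5, -0.5, 6.8]
width: 55.6
finger_force: 5.2
```

Emit:
{"fn": "jog_arm", "kwargs": {"motion": [{"offset": [-0.5, 0, 0], "roll": 0}, {"offset": [0, 0, 0], "roll": 0}]}}

```text
time: 30.6
position: [550.0, 359.8, 86.8]
tcp_rot: [0.029, -3.14, 0.0]
contact_force: [-9.1, -0.8, 7.0]
width: 55.3
finger_force: 4.8
```

Emit:
{"fn": "jog_arm", "kwargs": {"motion": [{"offset": [-0.5, 0, 0], "roll": 0}, {"offset": [0, 0, 0], "roll": 0}]}}

```text
time: 30.8
position: [550.7, 359.8, 86.9]
tcp_rot: [0.029, -3.14, 0.0]
contact_force: [-9.3, 0.2, 6.0]
width: 55.4
finger_force: 4.3
```

Emit:
{"fn": "jog_arm", "kwargs": {"motion": [{"offset": [-0.5, 0, 0], "roll": 0}, {"offset": [0, 0, 0], "roll": 0}]}}

```text
time: 31.0
position: [551.3, 359.8, 86.8]
tcp_rot: [0.029, -3.14, 0.0]
contact_force: [-8.1, -0.8, 6.0]
width: 55.4
finger_force: 3.9
```

Emit:
{"fn": "jog_arm", "kwargs": {"motion": [{"offset": [-0.4, 0, 0], "roll": 0}, {"offset": [0, 0, 0], "roll": 0}]}}

```text
time: 31.2
position: [551.6, 359.8, 86.9]
tcp_rot: [0.029, -3.14, 0.0]
contact_force: [-8.2, 0.5, 5.8]
width: 55.6
finger_force: 4.2
```

Emit:
{"fn": "jog_arm", "kwargs": {"motion": [{"offset": [-0.4, 0, 0], "roll": 0}, {"offset": [0, 0, 0], "roll": 0}]}}

```text
time: 31.4
position: [552.0, 359.8, 86.8]
tcp_rot: [0.029, -3.14, 0.0]
contact_force: [-9.2, -0.3, 5.8]
width: 55.4
finger_force: 4.3
```

Emit:
{"fn": "jog_arm", "kwargs": {"motion": [{"offset": [-0.4, 0, 0], "roll": 0}, {"offset": [0, 0, 0], "roll": 0}]}}

```text
time: 31.6
position: [552.3, 359.8, 86.8]
tcp_rot: [0.029, -3.14, 0.0]
contact_force: [-8.7, 0.3, 6.5]
width: 55.7
finger_force: 4.5
```

Emit:
{"fn": "jog_arm", "kwargs": {"motion": [{"offset": [-0.3, 0, 0], "roll": 0}, {"offset": [0, 0, 0], "roll": 0}]}}

```text
time: 31.8
position: [552.6, 359.9, 86.8]
tcp_rot: [0.029, -3.14, 0.0]
contact_force: [-8.8, -0.1, 7.0]
width: 55.4
finger_force: 4.6
```

Emit:
{"fn": "jog_arm", "kwargs": {"motion": [{"offset": [-0.4, 0, 0], "roll": 0}, {"offset": [0, 0, 0], "roll": 0}]}}

```text
time: 32.0
position: [552.7, 359.8, 86.8]
tcp_rot: [0.029, -3.139, 0.0]
contact_force: [-11.1, 0.8, 7.9]
width: 55.7
finger_force: 5.6
```

Emit:
{"fn": "jog_arm", "kwargs": {"motion": [{"offset": [-0.4, 0, 0], "roll": 0}, {"offset": [0, 0, 0], "roll": 0}]}}

```text
time: 32.2
position: [552.7, 359.9, 86.8]
tcp_rot: [0.029, -3.139, 0.0]
contact_force: [-13.2, -0.3, 10.0]
width: 55.4
finger_force: 6.6
```

Emit:
{"fn": "jog_arm", "kwargs": {"motion": [{"offset": [-0.4, 0, 0], "roll": 0}, {"offset": [0, 0, 0], "roll": 0}]}}

```text
time: 32.4
position: [552.9, 359.8, 86.8]
tcp_rot: [0.029, -3.138, 0.0]
contact_force: [-15.5, -0.1, 9.8]
width: 55.4
finger_force: 7.7
```

The board has reached the rigid face, about 1.7 mm past the force drop at the snap. I'll back off and check that it stays.

Emit:
{"fn": "jog_arm", "kwargs": {"motion": [{"offset": [1, 0, 0], "roll": 0}, {"offset": [1, 0, 0], "roll": 0}, {"offset": [2, 0, 0], "roll": 0}, {"offset": [3, 0, 0], "roll": 0}, {"offset": [5, 0, 0], "roll": 0}, {"offset": [15, 0, 0], "roll": 0}, {"offset": [25, 0, 0], "roll": 0}, {"offset": [30, 0, -10], "roll": 0}, {"offset": [30, 0, -30], "roll": 0}, {"offset": [30, 0, -40], "roll": 0}, {"offset": [30, -10, -30], "roll": 0}, {"offset": [10, -20, 0], "roll": 0}]}}

```text
time: 33.6
position: [371.7, 327.5, 200.4]
tcp_rot: [-0.032, 3.137, 0.005]
contact_force: [0.8, 0.3, 0.2]
width: 55.3
finger_force: 0.0
```

Emit:
{"fn": "jog_arm", "kwargs": {"motion": [{"offset": [10, -30, -20], "roll": 0}, {"offset": [10, -30, 0], "roll": 0}, {"offset": [0, -30, 0], "roll": 0}, {"offset": [0, -30, 0], "roll": 0}, {"offset": [0, -20, 0], "roll": 0}, {"offset": [0, 0, 0], "roll": 0}]}}

```text
time: 34.2
position: [355.3, 184.6, 217.1]
tcp_rot: [-0.025, 3.141, -0.0]
contact_force: [-1.1, 0.8, 0.2]
width: 55.3
finger_force: 0.0
```

```bash
python3 - <<'E'
from h import *
f,g=board()
a=cv2.resize(f["img"][135:225,190:290],(480,432),interpolation=2);b=cv2.resize(g["img"][190:300,190:312],(480,432),interpolation=2)
cv2.imwrite("pics/d5.png",cv2.resize(np.hstack([a,b]),(800,360)))
E
```

```text
tcp [355.6 186.2 217.1] yaw -3.124 F [ 0.6  0.  -0.2] 34.3
board 0.88 [601.5 358.9 122.   93.4  89.8]
striker top 0.67 [639.  365.4]
striker scene 0.66 [642.5 358. ]
bearing_pocket top 0.68 [582.1 330.4]
bearing_pocket scene 0.86 [589.9 324.5]
ring_pocket top 0.68 [574.7 370.1]
ring_pocket scene 0.73 [465.9 539.4]
ball_bearing top 0.47 [583.  324.7]
ball_bearing scene 0.64 [587.7 319.6]
lock_ring top 0.48 [588.8 374.5]
lock_ring scene 0.46 [589.2 368.7]
```

View pics/d5.png

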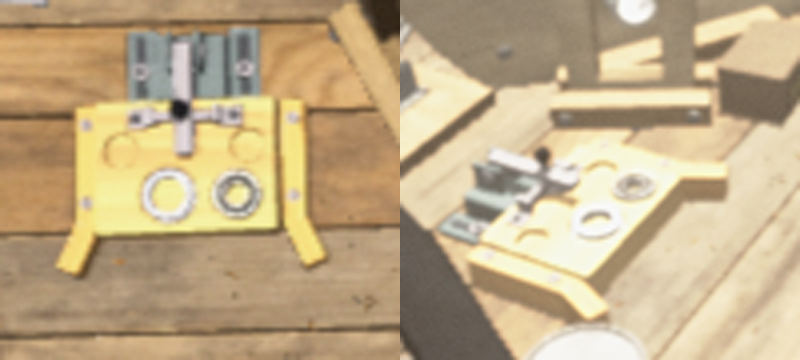

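The last picture shows the hook lying over the bar (row 112), the board square between the rails, and the bearing and ring in their pockets. The robot is clear of everything, so I'm handing in.

```bash
python3 -c "from h import *;print(env.hand_in())"
```

```text
the job is handed in; nothing more can be done
None
```

I slid the board into the dock, felt the catch snap and the rigid face behind it, backed the robot clear and handed in at about 34 s; the hand-in gave no verdict, but the last pictures show the board square and latched, with the bearing and ring in their pockets.

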